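# Reset the tripped breaker on the welding bench's power box and switch it on

## Robot

A 7-joint arm with a two-finger parallel gripper is mounted at the origin on the work surface. World frame = base frame: x ahead of the robot, y to its left, z up, the work surface at z = 0. Lengths are in mm, angles in rad, forces in N, time in s.
With the tool pointing down it reaches from about 425 to 800 mm from the base axis. Payload 8.3 kg.
Tool frame: the origin (TCP) lies at the very end of the fingers, on their centre line; the grasp point (between the pads) lies 19 mm behind it; z points along the fingers, x is the direction in which the jaws open and shut, and the axes are right-handed (so a half turn about z gives the same grasp; the last joint's range is limited). The gripper opens to 85 mm and grips with 20 to 120 N. Pads are 22 mm wide; open, the fingers measure 114 mm over their backs; the gripper's body (76 mm by 85 mm) begins 54 mm behind the grasp point. The pads swing forward as they close: fully open they stand 13 mm farther back than shut.
Start: joints at [1.157, 0.383, 0.016, 1.37, -0.006, 1.388, -0.046], TCP at [214.817, -586.904, 231.279] pointing down, gripper open.
Joint ranges: [-2.95, 2.95], [-0.25, 2.06], [-1.52, 1.56], [0.18, 2.33], [-1.44, 4.58], [0.02, 2.06], [-3.01, 3.01]. Speed limits (rad/s): [2.39, 2.39, 3.01, 3.01, 3.14, 3.14, 3.14].

## Interface

Orientations are given as [roll, pitch, yaw] about the fixed x, y, z axes, in that order (R = Rz(yaw) Ry(pitch) Rx(roll)).
In Python, from rig import readout, vision, ticket gives the robot as it stands.
- The arm moves only by the shell command python3 -m creep 'ROWS' [FORCE]. ROWS is JSON, a list of rows, each a list of 3 entries, a list of its own where there are three numbers: the shift along the world's x, y, z in mm, then the turn about the world's z in rad, then the gripper's target within -1 to 1 (shut at 1, half-way at 0, fully open at -1). A call has 1 to 20 rows; each row is the pose to reach, as a shift and turn from the pose commanded when the call began; what a row does not reach only later rows make up. A row lasts 1/12 s, in which the tool goes at most 41.7 mm and 7.16 degrees, less where a joint would pass 70% of its speed; a pose out of reach is approached as far as the arm can. A call with a gripper value outside its range is refused whole. The fingers move at their own pace and stop on an object; FORCE is the grip in N (left out, the last holds). Time passes only in rows, so rows that repeat a pose let the fingers close. It gives the time, the measured TCP pose, the force and the opening at its end, in the units of the state.
- readout.sense(): the state, without advancing time (a new reading comes with each control period).
- vision.grab_frame(name): name is "side" or "top"; returns the picture (480x640x3 uint8, blue, green, red); there is no depth.
- vision.camera_info(name): a dict with "vfov" (degrees; the focal length in pixels is half the picture's height over the tangent of half this angle, whatever the lens; pixels are square), "cx", "cy" (the principal point, pixels), "k1" (the pictures are not rectified: a ray, as slopes to the right and down, at radius r is drawn at 1 + k1 r^2 times it, then the intrinsics apply), "rvec" (rotation vector, rad) and "tvec" (3), from world to camera coordinates, as OpenCV has them. Camera axes: x right, y down, z forward; pixel columns grow to the right and rows downward; lengths in mm; the calibration is good to about 2 mm. A picture is of the moment at which its call begins. camera_info takes no time and is no camera call.
- ticket.finish_job(): hands the job in, once; it reports no verdict.
Trained networks look in the newest picture that a camera, given by its name, has taken for a name from the list of things; names that differ only in an ending like _2 or _b are one class to them, and where a whole thing is asked for, a point or a joint stands for the part that bears it (a point fixed in the world has none). Each returns a list of dicts, best first, with "score" (0 to 1); they miss things now and then, are a little off and sometimes report something else, mostly with a low value. They report only what shows in the picture. A call takes as long as a camera call.
- vision.outline_of(camera, thing): "mask" (480x640 bool, what is visible of it) and "rect" ([left, top, right, bottom] in pixels, round what is visible of it).
- vision.place_of(camera, thing): "location" ([column, row] in pixels: a listed point, or the origin of a listed thing).
The state is a dict: "clock": time; "joints": joint angles; "joint_vel": joint speeds; "effort": joint torques, N m; "position": TCP position; "orientation": TCP orientation; "contact_force": force on the tool from outside, world axes, zero at the start; "torque": the same for the moment, N m; "opening": finger opening in mm.
Only numpy, scipy, OpenCV 4.12 (cv2) and the standard library are available. Lean on these libraries where they do the work, as an engineer would, in place of code of your own. Each camera call takes 0.05 s, during which the arm holds its last target. There are 200 camera calls.

## Task

The main lever of the power box has been put to off because one of its three socket breakers has tripped: the tripped one's button has popped up in its well. With the main lever still off, reach a fingertip into that well and push the button fully home so that it stays in, then push the main lever right over to on. Leave the other two breakers and the things lying about alone.

Things in the scene. Friction and masses are not known exactly. Their poses are not given: they have to be found in the camera images.
- power_box: heavy black rubber power box, fixed, 250 (its x) by 330 (its y) by 160 mm high, a handle on each end (y), three socket outlets on its far (+x) face. Origin: centre of its underside, z up. Its grey top plate lies at z = 160 mm. In it are three square wells, 44 by 44 mm inside (sides along x and y), 32 mm deep, centred at x = +55 mm, y = -90, 0 and +90 mm
- breaker_a: one of the three identical push-to-reset breakers, each standing in the middle of one well; which breaker is in which well changes. Origin on the well's floor, at its centre, 32 mm below the top plate, z up. A fixed steel nut, 31 mm across and 5.5 mm high, with the button in it
- breaker_b: as breaker_a, in another well
- breaker_c: as breaker_a, in the third well
- button_a (a joint): travel in m of breaker_a's button, straight down: 0 = popped right up (tripped), 0.012 = fully home (hard stop). It resists with about 4 N of friction all the way and stays where it is left. Exactly one of the three buttons starts popped up (under 0.002), the others start home (over 0.0115)
- button_b (a joint): the same for breaker_b
- button_c (a joint): the same for breaker_c
- button_a_top (a point): centre of the flat top of breaker_a's button, a black round cap 20 mm across on a pale shank; it moves with the button: 12 mm below the top plate when popped up (the pale shank then shows under the cap), 24 mm below it, 2.5 mm above the nut, when home
- button_b_top (a point): the same for breaker_b
- button_c_top (a point): the same for breaker_c
- main_lever (a joint): angle in rad of the main lever about a level axis along the box's y: 0 = off, leaning 0.45 rad from upright towards the box's -x (towards the robot); 0.45 = upright; 0.90 = on, leaning 0.45 rad towards the box's +x (hard stop). Friction of 0.05 N m (about 2 N at 25 mm from the pivot); it stays where it is left
- main_lever_tip (a point): middle of the end of the main lever, a stubby grey bar 22 mm wide (box y) and 11 mm thick, 36 mm long from its pivot at x = -55, y = 0 mm of the box, 6 mm above the top plate. The end is 38 mm above the plate and 16 mm nearer the robot than the pivot at off, as much beyond it at on. Round it a fixed black case, 68 (x) by 76 mm (y), stands 10 mm above the plate
- coupling_mid (a point): centre of a loose steel pipe coupling, 42 mm across and 34 mm high, standing on the top plate to one side of the main breaker; leave alone
- wire_brush: wire brush, about 240 mm long, lying on the table beside the box; origin under its middle, x along it; leave alone
- f_clamp: steel F-clamp with a red handle, about 320 mm long by 110 mm and 26 mm high, lying on the table on the other side of the box; origin under its bar's middle, x along the bar; leave alone

How it is judged:
By the outcome, as a careful person would: the job done as asked, in the order asked, and still so for the second after the job is handed in, with the robot touching nothing.
It also fails if it takes over 38 s, if anything falls off the work surface, if the arm or the gripper's body presses on something with over 40 N, if the wrist force passes 120 N, or if a joint passes its speed limit or range.

## Working session

There is one attempt and no reset: what is moved stays moved. The work goes in short steps, Python scripts to look and compute and a shell command to move; the robot and the scene stay as the last step left them, time stands still between calls to the robot, and variables do not carry over. Pictures are saved under pics/ and viewed, on a budget of 10 in all, crops included, one or two more only if the job needs it, and the job is handed in when it is done.

```bash
mkdir -p pics; cat > h.py <<'E'
import numpy as np, cv2
from rig import readout, vision, ticket
def cam(n):
    c=vision.camera_info(n); f=240/np.tan(np.radians(c['vfov'])/2)
    K=np.array([[f,0,c['cx']],[0,f,c['cy']],[0,0,1]]); R=cv2.Rodrigues(np.array(c['rvec'],float))[0]
    return K,np.array([c['k1'],0,0,0],float),R,np.array(c['tvec'],float).ravel()
def ray(n,p):
    K,d,R,t=cam(n); u=cv2.undistortPoints(np.array([[p]],float),K,d)[0,0]
    return -R.T@t, R.T@np.array([u[0],u[1],1])
def at_z(n,p,z):
    o,v=ray(n,p); return o+v*(z-o[2])/v[2]
def proj(n,P):
    K,d,R,t=cam(n); return cv2.projectPoints(np.array(P,float).reshape(-1,1,3),cv2.Rodrigues(R)[0],t,K,d)[0].reshape(-1,2)
def tri(a,pa,b,pb):
    A=0;B=0
    for n,p in((a,pa),(b,pb)):
        o,v=ray(n,p); v=v/np.linalg.norm(v); M=np.eye(3)-np.outer(v,v); A=A+M; B=B+M@o
    return np.linalg.solve(A,B)
E
python3 - <<'E'
from h import *
np.set_printoptions(precision=1,suppress=True)
for n in('top','side'):
    cv2.imwrite(f'pics/{n}0.png',vision.grab_frame(n)); print(n,ray(n,(320,240)))
    for t in('power_box','button_a_top','main_lever_tip','coupling_mid','breaker_a'):
        print(t,[(round(d['score'],2),np.round(d['location'],1).tolist()) for d in vision.place_of(n,t)])
print(readout.sense())
E
```

```text
top (array([ 381.6,   56.7, 1130.7]), array([ 0.2, -0. , -1. ]))
power_box []
button_a_top [(0.63, [372.5, 219.3]), (0.44, [296.2, 245.8])]
main_lever_tip [(0.52, [365.2, 275.2])]
coupling_mid [(0.45, [319.1, 301.0])]
breaker_a [(0.71, [366.2, 276.3]), (0.7, [233.3, 311.0]), (0.67, [372.4, 218.6]), (0.62, [337.7, 234.9]), (0.57, [301.4, 249.1])]
side (array([ 91.1, 632.4, 628.7]), array([ 0.6, -0.6, -0.5]))
power_box []
button_a_top [(0.63, [318.9, 250.6])]
main_lever_tip [(0.66, [395.4, 223.1])]
coupling_mid []
breaker_a [(0.37, [322.3, 258.1]), (0.35, [288.4, 388.1])]
{'clock': 0.6, 'joints': array([ 1.2,  0.4,  0. ,  1.4, -0. ,  1.4, -0. ]), 'joint_vel': array([-0., -0.,  0.,  0., -0.,  0., -0.]), 'effort': array([ -0. , -62.7,   0.8, -37.2,   0. ,   0. ,   0. ]), 'position': array([ 214.8, -586.9,  231.3]), 'orientation': array([-3.1,  0. , -1.2]), 'contact_force': array([-0.4, -1.1, -0.9]), 'torque': array([-0.,  0.,  0.]), 'opening': 84.94645342940639}
```

View pics/top0.png

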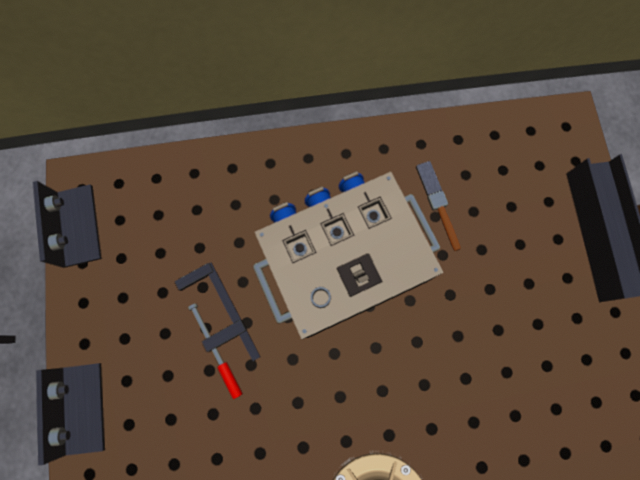

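View pics/side0.png

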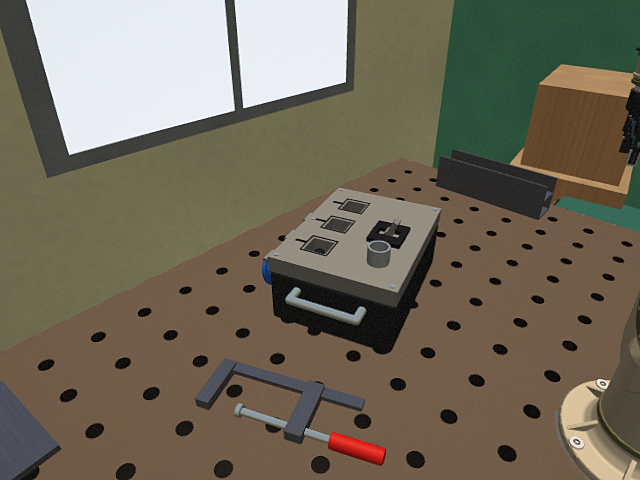

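The top picture shows the wells at about (299,246), (337,230) and (374,213), the lever at (360,273) and the coupling at (320,297). The side picture shows the wells at (319,245), (337,224) and (351,206). Next I fit the box pose and enlarge the wells.

```bash
cat > pose.py <<'E'
from h import *
from scipy.optimize import least_squares
np.set_printoptions(precision=1,suppress=True)
cor=[(257,234),(392,174),(442,271),(303,338)]  # +x+y, +x-y, -x-y, -x+y
im=cv2.imread('pics/top0.png')
W=np.array([at_z('top',c,160) for c in cor]); print(W)
print('sides',[np.linalg.norm(W[i]-W[(i+1)%4]) for i in range(4)])
wells=np.array([[55,90],[55,0],[55,-90]])
L=np.array([(125,165),(125,-165),(-125,-165),(-125,165)])
def w(p,b):
    c,s=np.cos(p[2]),np.sin(p[2]); b=np.atleast_2d(b); return b@np.array([[c,s],[-s,c]])+p[:2]
wt=np.array([at_z('top',c,160) for c in [(299,246),(337,230),(374,213)]])
r=least_squares(lambda p:np.r_[(w(p,L)-W[:,:2]).ravel(),(w(p,wells)-wt[:,:2]).ravel()],[600,50,0.3])
p=r.x; print('pose',p[:2],round(p[2],4),'res',r.fun)
np.save('pose.npy',p)
P=w(p,wells); print('wells',P,'pivot',w(p,[-55,0]))
rows=[]
for n in('top','side'):
    im=cv2.imread(f'pics/{n}0.png'); o=[]
    for q in P:
        u=proj(n,[*q,150])[0]; pr=proj(n,[[*q,148],[*q,136]]); print(n,'up/home px',pr.ravel())
        m=cv2.getRectSubPix(im,(52,52),tuple(map(float,u))); o.append(cv2.resize(m,(260,260),interpolation=cv2.INTER_CUBIC))
    rows.append(np.hstack(o))
cv2.imwrite('pics/wells.png',cv2.convertScaleAbs(np.vstack(rows),alpha=1.5))
E
python3 pose.py
```

```text
[[ 625.1  181.7  160. ]
 [ 721.  -130.2  160. ]
 [ 491.6 -199.7  160. ]
 [ 393.4  110.1  160. ]]
sides [np.float64(326.30190847512335), np.float64(239.7042280203824), np.float64(325.0864824274713), np.float64(242.58205372658952)]
pose [558.3  -8.5] 0.3006 res [ 3.7  4.4  5.5  1.1 -3.9 -3.3 -3.3  2.  -2.4 -1.   0.3 -1.2  0.1 -1.9]
wells [[584.2  93.8]
 [610.8   7.8]
 [637.5 -78.2]] pivot [[505.8 -24.8]]
top up/home px [300.  248.1 300.3 249.2]
top up/home px [337.4 231.1 337.4 232.3]
top up/home px [374.3 214.3 373.8 215.8]
side up/home px [320.8 250.5 320.8 255.6]
side up/home px [339.1 229.1 339.  234. ]
side up/home px [354.9 210.6 354.7 215.3]
```

View pics/wells.png

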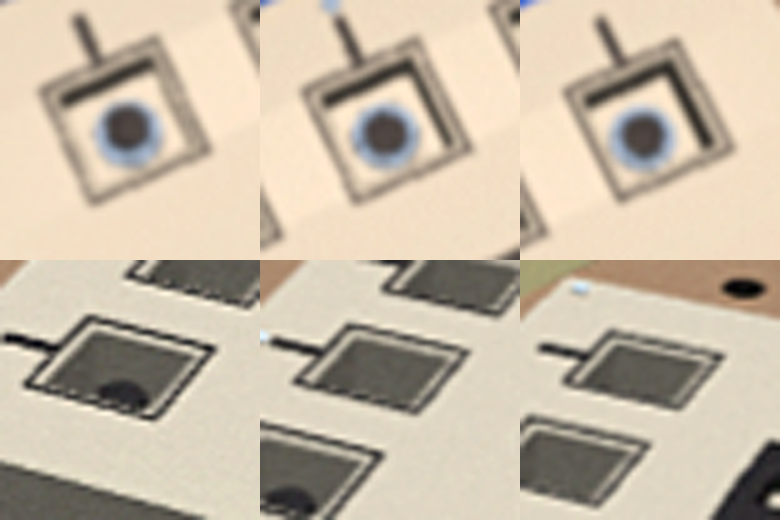

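The button in the +y well shows in the side view at about (319,251), which matches the popped-up prediction of (321,250.5). The other two wells look empty there, so their buttons are home. The tripped breaker is the one in the +y well. I'll refine the well centres using the frame corners in the crop.

```bash
python3 - <<'E'
from h import *
np.set_printoptions(precision=2,suppress=True)
p=np.load('pose.npy')
wells=np.array([[55,90],[55,0],[55,-90]])
def w(p,b):
    c,s=np.cos(p[2]),np.sin(p[2]); b=np.atleast_2d(b); return b@np.array([[c,s],[-s,c]])+p[:2]
off=[(125,121),(126,121),(129,120)]
C={'top':off,'side':[((25+88+215+155)/4,(385+317+349+418)/4-260),((295+349+469+415)/4-260,(383+325+352+413)/4-260),((563+613+723+680)/4-520,(383+331+353+408)/4-260)]}
px={n:[proj(n,[*q,150])[0]+(np.array(o)-129.5)/5 for q,o in zip(w(p,wells),C[n])] for n in C}
for n in px: print(n,np.array(px[n]).ravel(),np.array([at_z(n,u,160) for u in px[n]]))
T=np.array([tri('top',a,'side',b) for a,b in zip(px['top'],px['side'])]); print('tri wells',T)
d=T[0]-T[2]; yaw=np.arctan2(-d[0],d[1]); print('yaw',yaw,'span',np.linalg.norm(d))
b0=T.mean(0)[:2]-55*np.array([np.cos(yaw),np.sin(yaw)]); q=np.r_[b0,yaw]; np.save('pose.npy',q); print('pose',q,'wells',w(q,wells),'pivot',w(q,[-55,0]))
print('button tri',tri('top',(299.1,247.5),'side',(319,250.6)))
lt=w(q,[-71,0])[0]; print('lever tip exp',lt,'tri net',tri('top',(365.2,275.2),'side',(395.4,223.1)),'top@198',at_z('top',(365.2,275.2),198), at_z('side',(395.4,223.1),198))
c=at_z('top',(319.5,297.5),185)[:2]; R=q[2]; print('coupling box frame',(c-q[:2])@np.array([[np.cos(R),-np.sin(R)],[np.sin(R),np.cos(R)]]))
s=readout.sense(); print(s['position'],s['orientation'])
t=w(q,wells)[0]; dy=(yaw-np.pi/2-s['orientation'][2]+np.pi/2)%np.pi-np.pi/2
print('shift to well',t-s['position'][:2],'turn',dy)
E
```

```text
top [299.   246.23 336.76 229.17 374.32 212.18] [[586.06  94.86 160.  ]
 [612.44   9.28 160.  ]
 [639.15 -77.24 160.  ]]
side [319.01 245.15 337.63 223.99 353.99 205.71] [[586.9   95.78 160.  ]
 [613.58   9.72 160.  ]
 [639.95 -77.21 160.  ]]
tri wells [[586.63  95.22 159.69]
 [612.92   9.61 160.06]
 [639.39 -77.03 160.19]]
yaw 0.29721092387312525 span 180.14880342659376
pose [560.39  -6.84   0.3 ] wells [[586.63  95.32]
 [612.98   9.27]
 [639.34 -76.79]] pivot [[507.8  -22.95]]
button tri [586.29  95.76 147.58]
lever tip exp [492.51 -27.63] tri net [501.49 -33.89 187.28] top@198 [500.17 -32.84 198.  ] [491.49 -17.73 198.  ]
coupling box frame [-66.19  95.73]
[ 214.83 -586.89  231.3 ] [-3.14  0.   -1.22]
shift to well [371.79 682.21] turn -0.05363970464531409
```

The triangulated wells agree to under 1 mm, and the button top comes out at z = 147.6, which is popped up. Now I shut the gripper and travel over that well.

```bash
python3 -m creep '[[[0,0,70],0,1],[[0,0,70],0,1],[[372,682,70],-0.054,1],[[372,682,70],-0.054,1],[[372,682,70],-0.054,1],[[372,682,70],-0.054,1],[[372,682,70],-0.054,1],[[372,682,70],-0.054,1],[[372,682,70],-0.054,1],[[372,682,70],-0.054,1],[[372,682,70],-0.054,1],[[372,682,70],-0.054,1],[[372,682,70],-0.054,1],[[372,682,70],-0.054,1],[[372,682,70],-0.054,1],[[372,682,70],-0.054,1],[[372,682,70],-0.054,1],[[372,682,70],-0.054,1],[[372,682,70],-0.054,1],[[372,682,70],-0.054,1]]' 40
```

```text
clock: 2.27
position: [574.7, 73.2, 301.6]
orientation: [-3.141, -0.0, -1.275]
contact_force: [0.1, -0.6, -0.1]
opening: 0.1
```

```bash
python3 -m creep '[[[0,0,0],0,1],[[0,0,0],0,1],[[0,0,0],0,1]]'
```

```text
clock: 2.52
position: [574.0, 71.3, 301.0]
orientation: [3.141, -0.0, -1.274]
contact_force: [0.6, -1.6, 0.4]
opening: 0.1
```

```bash
python3 -m creep '[[[12.6,24,0],0,1],[[12.6,24,-40],0,1],[[12.6,24,-80],0,1],[[12.6,24,-110],0,1],[[12.6,24,-125],0,1],[[12.6,24,-125],0,1],[[12.6,24,-125],0,1],[[12.6,24,-125],0,1]]'; python3 - <<'E'
from h import *
s=readout.sense(); print(s['position'],s['orientation'])
o=[]
for n in('top','side'):
    im=vision.grab_frame(n); u=proj(n,s['position'])[0]; print(n,u)
    m=cv2.getRectSubPix(im,(100,120),tuple(map(float,u))); m=cv2.resize(m,None,fx=4,fy=4,interpolation=cv2.INTER_CUBIC); cv2.drawMarker(m,(198,238),(0,0,255),0,10); o.append(m)
cv2.imwrite('pics/a1.png',cv2.convertScaleAbs(np.hstack(o),alpha=1.4))
E
```

```text
clock: 3.18
position: [587.5, 94.6, 178.4]
orientation: [-3.139, -0.001, -1.276]
contact_force: [0.9, -0.4, -0.1]
opening: -0.2
[587.5469067   94.56005698 178.37019143] [-3.13874111e+00 -8.20301971e-04 -1.27579261e+00]
top [298.49090973 243.79492531]
side [319.18059693 236.65687024]
```

View pics/a1.png

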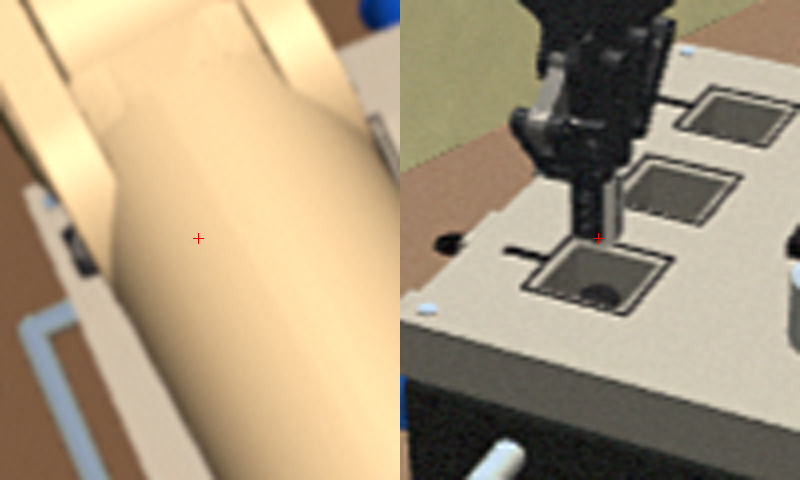

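The fingertip is centred over the +y well, at side crop (598,238), with the cap visible below it. Descending and pushing.

```bash
python3 -m creep '[[[-0.5,0.5,-20],0,1],[[-0.5,0.5,-28],0,1],[[-0.5,0.5,-32],0,1],[[-0.5,0.5,-36],0,1],[[-0.5,0.5,-39],0,1],[[-0.5,0.5,-39],0,1],[[-0.5,0.5,-39],0,1],[[-0.5,0.5,-39],0,1]]'; python3 -m creep '[[[0,0,0],0,1],[[0,0,0],0,1]]'
```

```text
clock: 3.95
position: [586.2, 96.1, 137.4]
orientation: [-3.141, 0.0, -1.274]
contact_force: [0.7, -0.2, 0.5]
opening: -0.2
clock: 4.12
position: [586.1, 96.0, 137.3]
orientation: [-3.141, 0.0, -1.274]
contact_force: [0.2, -0.2, -0.5]
opening: -0.0
```

```bash
python3 -m creep '[[[0,0,-1],0,1],[[0,0,-1],0,1]]';python3 -m creep '[[[0,0,-1],0,1],[[0,0,-1],0,1]]'; python3 -m creep '[[[0,0,-1],0,1],[[0,0,-1],0,1]]'
```

```text
clock: 4.28
position: [586.2, 96.1, 136.5]
orientation: [-3.141, -0.0, -1.274]
contact_force: [-0.6, -0.1, 2.1]
opening: 0.3
clock: 4.45
position: [586.2, 96.1, 136.1]
orientation: [-3.141, -0.0, -1.274]
contact_force: [-2.6, -0.9, 8.4]
opening: 0.1
clock: 4.62
position: [586.3, 96.1, 136.1]
orientation: [-3.14, -0.001, -1.274]
contact_force: [-6.8, -1.6, 13.9]
opening: -0.2
```

The tip reached a hard stop at z = 136.1, the home height, with 14 N on it. Retracting and checking, then moving behind the lever.

```bash
python3 -m creep '[[[0,0,30],0,1],[[0,0,70],0,1],[[0,0,92],0,1],[[-30,-30,92],0,1],[[-60,-60,92],0,1],[[-90,-90,92],0,1],[[-124.4,-133,92],0,1],[[-124.4,-133,92],0,1],[[-124.4,-133,92],0,1],[[-124.4,-133,92],0,1],[[-124.4,-133,92],0,1]]'; python3 - <<'E'
from h import *
s=readout.sense(); print(s['position'])
n='side'; im=vision.grab_frame(n); print([(d['score'],d['location']) for d in vision.place_of(n,'button_a_top')])
m=cv2.resize(im[150:300,250:450],None,fx=4,fy=4,interpolation=cv2.INTER_CUBIC)
cv2.imwrite('pics/a2.png',cv2.convertScaleAbs(m,alpha=1.5))
E
```

```text
clock: 5.53
position: [462.0, -36.3, 226.4]
orientation: [-3.141, 0.0, -1.273]
contact_force: [0.4, -0.6, 0.4]
opening: -0.2
[462.04883775 -36.28604515 226.41718819]
[]
```

View pics/a2.png

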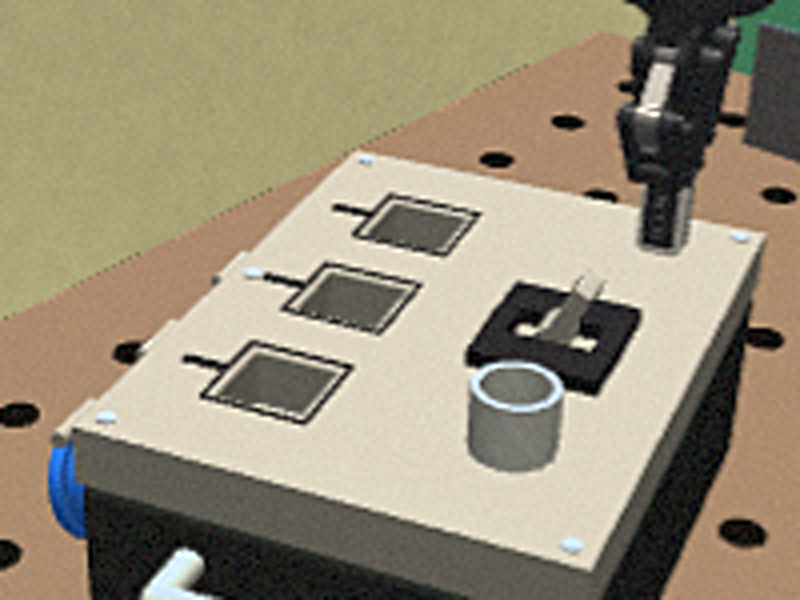

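All three wells now look alike, with no cap showing in the +y well at (275,385), and the lever still leans towards the robot at (590,280). Lowering behind the lever and pushing.

```bash
python3 -m creep '[[[0,0,-25],0,1],[[0,0,-46],0,1],[[0,0,-46],0,1],[[9.6,2.9,-46],0,1],[[14.3,4.4,-46],0,1],[[19.1,5.9,-46],0,1],[[23.9,7.3,-46],0,1],[[28.7,8.8,-46],0,1],[[31.5,9.7,-46],0,1],[[31.5,9.7,-46],0,1],[[31.5,9.7,-46],0,1]]'; python3 -m creep '[[[1.9,0.6,0],0,1],[[1.9,0.6,0],0,1]]';python3 -m creep '[[[1.9,0.6,0],0,1],[[1.9,0.6,0],0,1]]'
```

```text
clock: 6.55
position: [493.6, -27.1, 180.3]
orientation: [-3.141, 0.0, -1.274]
contact_force: [-0.4, 0.6, 0.8]
opening: -0.0
clock: 6.72
position: [494.9, -26.7, 180.3]
orientation: [3.141, 0.0, -1.274]
contact_force: [-2.1, 0.0, 1.4]
opening: 0.1
clock: 6.88
position: [497.1, -26.1, 180.5]
orientation: [-3.141, -0.0, -1.274]
contact_force: [-2.3, -0.4, 1.7]
opening: -0.0
```

```bash
for i in 1 2 3; do python3 -m creep '[[[1.4,0.4,0],0,1],[[1.4,0.4,0],0,1]]' | grep -E 'pos|contact'; done
```

```text
position: [498.6, -25.6, 180.4]
contact_force: [-1.8, -0.3, 3.4]
position: [499.7, -25.3, 180.3]
contact_force: [-3.7, -0.4, 5.0]
position: [499.9, -25.2, 180.2]
contact_force: [-10.7, -1.9, 9.4]
```

The tip stalled at about 8 mm before the pivot (predicted about 10) with the force rising, so the lever is at its stop. One more small push, then I retreat and look.

```bash
python3 -m creep '[[[1,0.3,0],0,1],[[1,0.3,0],0,1]]'; python3 -m creep '[[[-15,-5,0],0,1],[[-35,-11,0],0,1],[[-35,-11,40],0,1],[[-45,-60,80],0,1],[[-45,-100,100],0,1],[[-45,-140,100],0,1],[[-45,-140,100],0,1],[[-45,-140,100],0,1],[[-45,-140,100],0,1],[[-45,-140,100],0,1]]'; python3 - <<'E'
from h import *
q=np.load('pose.npy'); c,s=np.cos(q[2]),np.sin(q[2])
tip=lambda x:[q[0]+c*x,q[1]+s*x,198]
o=[]
for n,(x,y) in (('top',(250,160)),('side',(260,160))):
    im=vision.grab_frame(n); print(n,'off/on px',proj(n,[tip(-71),tip(-39)]).round(1).tolist(),'net',[(round(d['score'],2),np.round(d['location'],1)) for d in vision.place_of(n,'main_lever_tip')],[(round(d['score'],2),np.round(d['location'],1)) for d in vision.place_of(n,'button_a_top')])
    o.append(cv2.resize(im[y:y+190,x:x+200],(400,380),interpolation=cv2.INTER_CUBIC))
cv2.imwrite('pics/a3.png',cv2.convertScaleAbs(np.hstack(o),alpha=1.4)); print(readout.sense()['contact_force'])
E
```

```text
clock: 7.55
position: [500.1, -25.2, 180.2]
orientation: [3.137, 0.0, -1.275]
contact_force: [-13.9, -2.0, 13.1]
opening: 0.2
clock: 8.38
position: [457.5, -163.6, 279.9]
orientation: [-3.141, 0.001, -1.273]
contact_force: [0.8, 0.4, -0.4]
opening: -0.4
top off/on px [[363.2, 279.3], [356.5, 265.1]] net [(0.67, array([360.9, 266. ]))] [(0.49, array([297.8, 243.6]))]
side off/on px [[397.9, 221.1], [382.2, 217.6]] net [(0.57, array([381.4, 219. ]))] []
[-0.30831942 -0.59331472 -0.8603919 ]
```

View pics/a3.png

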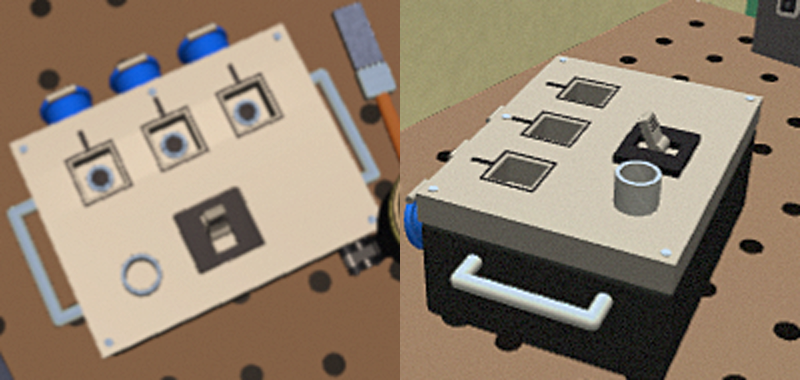

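The lever now leans away from the robot. The network puts its tip at side (381.4,219), against (382.2,217.6) expected for on. No cap shows in any well in the side view, the coupling stands where it was, and the gripper is clear.

```bash
python3 -c "
from rig import ticket; print(ticket.finish_job())"
```

```text
the job is handed in; nothing more can be done
None
```

I reset the tripped breaker, which was the one in the +y well, and then pushed the main lever over to on. I handed the job in at about 8.5 s with the gripper clear of the box. No verdict was reported.

- **Button:** with the lever still off, I pushed it to a hard stop at z = 136.1 mm (home is 136) with about 14 N. Afterwards the side view showed no cap in any of the three wells.
- **Lever:** it stopped hard at about 14 N along the push (about 19 N in all). After backing off, the network put its tip within 2 px of the expected on position in the side picture. In the top picture it was about 4.5 px off (360.9, 266.0 against 356.5, 265.1), but clearly not at the off position (363.2, 279.3).
- **Other things:** the coupling, as seen in the last pictures, and the other two breakers were left alone. I stayed clear of the brush and the clamp but did not measure either again afterwards.

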